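# Charge a glass with grinding balls until the spring pan drops

### The arm

A 7-joint arm with a two-finger parallel gripper is mounted at the origin on a cart in front of the work surface, level with it; the furniture and walls round the work are solid. World frame = base frame: x ahead of the robot, y to its left, z up, the work surface at z = 0. Lengths are in mm, angles in rad, forces in N, time in s.
With the tool pointing down it reaches from about 425 to 950 mm from the base axis. Payload 16.7 kg.
Tool frame: the origin (TCP) lies at the very end of the fingers, on their centre line; the grasp point (between the pads) lies 19 mm behind it; z points along the fingers, x is the direction in which the jaws open and shut, and the axes are right-handed (so a half turn about z gives the same grasp; the last joint's range is limited). The gripper opens to 94 mm and grips with 3 to 60 N. Pads are 16 mm wide; open, the fingers measure 119 mm over their backs; the gripper's body (75 mm by 177 mm) begins 78 mm behind the grasp point.
Start: joints at [-1.31, 0.426, 0.074, 1.606, -0.034, 1.111, -0.067], TCP at [269.556, 618.8, 205.467] pointing down, gripper open.
Joint ranges: [-2.85, 2.85], [-0.5, 2.14], [-1.23, 1.37], [0.21, 2.46], [-1.02, 4.16], [0.16, 2.05], [-2.73, 2.73]. Speed limits (rad/s): [1.89, 1.89, 2.39, 2.39, 3.01, 3.01, 3.01].

### API

Orientations are given as a unit quaternion [w, x, y, z].
In Python, from plant import readout, vision, manip gives the robot as it stands.
- The arm moves only by the tool play_rows, never from a script. Its argument "steps" is a list of rows, each a list of 2 entries, a list of its own where there are three numbers: the shift along the tool's x, y, z normalised to -1 to 1, where 1 is 25 cm, then the turn, a rotation vector about the tool's x, y, z normalised to -1 to 1, where 1 is 180 degrees. A call has 1 to 5 rows; each row is the pose to reach, as a shift and turn from the pose commanded when the call began, along the tool's axes at that moment, turning the shorter way round; what a row does not reach only later rows make up. A row lasts 1/12 s, in which the tool goes at most 41.7 mm and 7.16 degrees, less where a joint would pass 70% of its speed; a pose out of reach is approached as far as the arm can. A call with a number of a shift or a turn outside -1 to 1 is refused whole. A call with a gripper value outside its range is refused whole. "fingers" is the closure, from 0 (fully open) to 1 (shut), set as the call begins (left out, the last holds). The fingers move at their own pace and stop on an object; the grip force is fixed at half the most. Time passes only in rows, so rows that repeat a pose let the fingers close. It gives the time, the measured TCP pose, the force and the opening at its end, in the units of the state.
- readout.read_state(): the state, without advancing time (a new reading comes with each control period).
- vision.read_camera(name): name is "scene" or "top" or "wrist"; returns a dict with "pixels" (384x512x3 uint8, red, green, blue), "depth" (384x512 float32, mm along the optical axis (not along the pixel's ray), 0 where there is no reading), "mtx" (3x3 intrinsics, pixels), "camera_from_world" (4x4, takes a point from world to camera coordinates); the wrist camera has in their place "T_tool_cam" (4x4, takes a point from camera to tool coordinates, whose origin is the TCP and whose axes are the tool frame's). Camera axes: x right, y down, z forward; pixel columns grow to the right and rows downward; lengths in mm; the calibration is good to about 2 mm. The wrist camera is an equidistant fisheye: a pixel r from the principal point sees the ray r / f radians off the axis. A picture is of the moment at which its call begins: read the wrist's pose just before it.
- manip.sign_off(): hands the job in, once; it reports no verdict.
The state is a dict: "time": time; "joints": joint angles; "qd": joint speeds; "joint_torque": joint torques, N m; "eef_pos": TCP position; "tcp_rot": TCP orientation; "wrist_force": force on the tool from outside, world axes, zero at the start; "moment": the same for the moment, N m; "opening": finger opening in mm.
Only numpy, scipy, OpenCV 4.12 (cv2) and the standard library are available. Lean on these libraries where they do the work, as an engineer would, in place of code of your own. Each camera call takes 0.05 s, during which the arm holds its last target. There are 200 camera calls.

### The job

Slide the measuring glass from the white loading shelf onto the spring-hung pan, right back against its wire rail, and let go of it. Then push the black-knobbed lever over bit by bit, so that steel grinding balls roll from the curved tray into the glass until their weight drops the pan onto its stop and it stays down; stop pouring there (one ball too many does no harm, more is an overcharge), and let the tray swing back to rest with the leftover balls in it. Spill no ball, do not knock the glass over, and leave the other things on the bench where they are.

Things in the scene. Friction and masses are not known exactly. Their poses are not given: they have to be found in the camera images.
- station: grey steel charging station fixed to the bench. Origin on the bench top under the pan's centre, z up. Along its y: loading shelf at +y, pan at 0, tipping tray at -y (y -18 to -165 mm, x within 24 mm, up to 155 mm high). Behind the pan (x 59 to 85, y -29 to 47 mm) stands a guide post with two spring barrels, 131 mm high.
- shelf_centre (a point): middle of the white loading shelf's top, at station x 0, y 105, z 48.5 mm. Shelf 132 mm along the station's y (39 to 171), 92 mm across, with kerbs 6 mm high on its two long edges (87 mm between them), open to the pan. Only the glass stands on it.
- glass_centre (a point): clear measuring glass, open top: 56 mm high, base 42 mm and rim 53 mm in diameter, evenly flared, 68 to 110 g, empty at the start, standing on the loading shelf. Point on its axis, half-way up (28 mm above its base), z up. Pushed less than 30 mm above its base it slides without tipping (an upright finger meets the wider rim first: lean it).
- pan_centre (a point): centre of the pan's top: dark steel plate 72 x 72 mm, 3 mm gap to the shelf, 0.5 mm lower than it while raised. Its half-round wire rail (50 mm wide inside; wires 7 to 11 and, at the back only, 32 to 36 mm above the plate) is open to the shelf (+y), ends of the low wire splayed to 65 mm. A glass against its back, midway, is within 2 mm of this point.
- pan (a joint): how far the pan has sunk, m: 0 raised, 0.014 on its hard stop. Soft preloaded springs hold it up until glass and balls weigh 1.40 N; 1.45 N takes it right down. A ball falling in can make it dip and rise again: wait 0.4 s. A red pointer shows it on the white plate behind: black band up, green band down.
- tipper (a joint): tilt of the tray, rad: 0 at rest; falls back to rest by itself in 1 to 1.5 s when let go; grows as the lever is pushed to +y of the station; stop at 0.90. The balls lie in one row: the first rolls out at 0.30 to 0.45, the next ones after 0.02 to 0.12 more each, one at a time if tilted in small steps with pauses of about 0.3 s.
- lever_knob (a point): centre of the black ball knob (24 mm in diameter) on the tipping lever (rod 8 mm thick) at station x 27 mm. It turns with the tray about the axle, radius 90 mm; at rest it leans 0.35 rad to -y, beyond tilt 0.35 it leans to +y. About 2 to 3 N towards +y moves it. Free air round it more than 160 mm above the bench.
- axle (a point): point on the tray's axle, which is parallel to the station's x: station x 0, y -48, z 127 mm.
- spout (a point): middle of the tray's pouring edge (channel 17.5 mm wide, sides 12 mm high): at rest at station y -18, z 137 mm, overhanging a glass on the pan by 8 mm, 33 mm above its rim; 6 mm above it at full tilt. Turns with the tray; at rest its axes are the station's and the balls lie at its negative y.
- glass: the measuring glass, origin at the centre of its underside (see glass_centre).
- ball0_center (a point): centre of a polished steel grinding ball, 16 mm in diameter, about 17 g (worn balls are lighter); one of eight lying in a row in the tray, number 1 from the closed end.
- ball1_center (a point): centre of a polished steel grinding ball, 16 mm in diameter, about 17 g (worn balls are lighter); one of eight lying in a row in the tray, number 2 from the closed end.
- ball2_center (a point): centre of a polished steel grinding ball, 16 mm in diameter, about 17 g (worn balls are lighter); one of eight lying in a row in the tray, number 3 from the closed end.
- ball3_center (a point): centre of a polished steel grinding ball, 16 mm in diameter, about 17 g (worn balls are lighter); one of eight lying in a row in the tray, number 4 from the closed end.
- ball4_center (a point): centre of a polished steel grinding ball, 16 mm in diameter, about 17 g (worn balls are lighter); one of eight lying in a row in the tray, number 5 from the closed end.
- ball5_center (a point): centre of a polished steel grinding ball, 16 mm in diameter, about 17 g (worn balls are lighter); one of eight lying in a row in the tray, number 6 from the closed end.
- ball6_center (a point): centre of a polished steel grinding ball, 16 mm in diameter, about 17 g (worn balls are lighter); one of eight lying in a row in the tray, number 7 from the closed end.
- ball7_center (a point): centre of a polished steel grinding ball, 16 mm in diameter, about 17 g (worn balls are lighter); one of eight lying in a row in the tray, number 8 from the closed end (nearest the spout).
- pen: marker pen lying on the bench, 133 mm long: a bystander, origin at the centre of its underside.
- boat: white plastic weighing boat, 67 x 67 x 16 mm: a bystander, origin at the centre of its underside.
Mind the look-alikes: they are no part of the job. What is shaped like the glass but orange is not meant.

How it is judged (in metres and radians):
On the way, in this order (a step that is already met when the one before it is completed fails the run):
1. the glass stands on the raised pan against the rail, let go (horizontal distance between glass_centre and pan_centre below 0.007 m and angle between glass_centre's own z axis and vertical below 0.06 rad and z of glass_centre in the frame of pan_centre between 0.024 and 0.032 m and contact force between each of the arm, the fingers and glass below 0.05 N and value of joint pan below 0.004 m), for 0.2 s.
2. balls poured in by tipping the tray have brought the pan down onto its stop, nothing else pressing on the glass (horizontal distance between glass_centre and pan_centre below 0.007 m and angle between glass_centre's own z axis and vertical below 0.06 rad and z of glass_centre in the frame of pan_centre between 0.024 and 0.032 m and contact force between each of the arm, the fingers and glass below 0.05 N and value of joint pan above 0.012 m), for 0.3 s.
At the end, for the whole second after the job is handed in: Glass upright on the pan within 7 mm of its centre; pan on its stop (sunk over 12 mm); glass and balls press on it with under 1.92 N (some two and a half balls over what drops it); tray back at rest (under 0.05 rad); every ball in the glass or the tray; nothing moving (horizontal distance between glass_centre and pan_centre below 0.007 m and angle between glass_centre's own z axis and vertical below 0.06 rad and z of glass_centre in the frame of pan_centre between 0.024 and 0.032 m and value of joint pan above 0.012 m and value of joint tipper below 0.05 rad and contact force between glass and station below 1.92 N and linear speed of glass below 0.02 m/s and ((horizontal distance between ball0_center and glass_centre below 0.021 m and z of ball0_center in the frame of glass_centre between -0.02 and 0.034 m) or (y of ball0_center in the frame of spout below 0 m and x of ball0_center in the frame of spout between -0.011 and 0.011 m and z of ball0_center in the frame of spout above -0.045 m)) and ((horizontal distance between ball1_center and glass_centre below 0.021 m and z of ball1_center in the frame of glass_centre between -0.02 and 0.034 m) or (y of ball1_center in the frame of spout below 0 m and x of ball1_center in the frame of spout between -0.011 and 0.011 m and z of ball1_center in the frame of spout above -0.045 m)) and ((horizontal distance between ball2_center and glass_centre below 0.021 m and z of ball2_center in the frame of glass_centre between -0.02 and 0.034 m) or (y of ball2_center in the frame of spout below 0 m and x of ball2_center in the frame of spout between -0.011 and 0.011 m and z of ball2_center in the frame of spout above -0.045 m)) and ((horizontal distance between ball3_center and glass_centre below 0.021 m and z of ball3_center in the frame of glass_centre between -0.02 and 0.034 m) or (y of ball3_center in the frame of spout below 0 m and x of ball3_center in the frame of spout between -0.011 and 0.011 m and z of ball3_center in the frame of spout above -0.045 m)) and ((horizontal distance between ball4_center and glass_centre below 0.021 m and z of ball4_center in the frame of glass_centre between -0.02 and 0.034 m) or (y of ball4_center in the frame of spout below 0 m and x of ball4_center in the frame of spout between -0.011 and 0.011 m and z of ball4_center in the frame of spout above -0.045 m)) and ((horizontal distance between ball5_center and glass_centre below 0.021 m and z of ball5_center in the frame of glass_centre between -0.02 and 0.034 m) or (y of ball5_center in the frame of spout below 0 m and x of ball5_center in the frame of spout between -0.011 and 0.011 m and z of ball5_center in the frame of spout above -0.045 m)) and ((horizontal distance between ball6_center and glass_centre below 0.021 m and z of ball6_center in the frame of glass_centre between -0.02 and 0.034 m) or (y of ball6_center in the frame of spout below 0 m and x of ball6_center in the frame of spout between -0.011 and 0.011 m and z of ball6_center in the frame of spout above -0.045 m)) and ((horizontal distance between ball7_center and glass_centre below 0.021 m and z of ball7_center in the frame of glass_centre between -0.02 and 0.034 m) or (y of ball7_center in the frame of spout below 0 m and x of ball7_center in the frame of spout between -0.011 and 0.011 m and z of ball7_center in the frame of spout above -0.045 m))); the robot touches nothing.
It fails at once if a ball falls on the bench, the floor or the station's base (height (world z) of any of ball0_center, ball1_center, ball2_center, ball3_center, ball4_center, ball5_center, ball6_center, ball7_center below 0.03 m).
It fails at once if the glass is tipped over (more than 0.5 rad) (angle between glass_centre's own z axis and vertical above 0.5 rad).
It fails at once if a bystander (marker pen, weighing boat) is shifted by more than 30 mm (distance of any of pen, boat from where it was at the start of the episode above 0.03 m).
It also fails if it takes over 72 s, if anything falls off the work surface, if the arm or the gripper's body presses on something with over 40 N, if the wrist force passes 120 N, or if a joint passes its speed limit or range.

## Working session

There is one attempt and no reset: what is moved stays moved. The work goes in short steps, Python scripts to look and compute and a tool call to move; the robot and the scene stay as the last step left them, time stands still between calls to the robot, and variables do not carry over. Pictures are saved under pics/ and viewed, about 8 in all and at most 12, crops included, and the job is handed in when it is done.

Besides the shell and the picture viewer there is one more tool, called after "Call:" as a command line: name --argument value ..., lists and objects as JSON in quotes. play_rows: Moves the arm, as the interface text tells. Scaled input: -1 to 1 covers 25 cm each way for a shift and 180 degrees each way for a turn. Its arguments: {"type":"object","properties":{"steps":{"type":"array","items":{"type":"array"}},"fingers":{"type":"number"}},"required":["steps"]}

```bash
ls; mkdir -p pics
python3 - <<'E'
from plant import readout, vision
import cv2,numpy as np
s=readout.read_state();print(s)
ims=[]
for n in("scene","top"):
    c=vision.read_camera(n);np.savez(f"{n}0.npz",**c);ims.append(c["pixels"]);print(c["mtx"],c["camera_from_world"])
cv2.imwrite("pics/a_scene.png",cv2.resize(ims[0],(800,600))[:,:,::-1])
cv2.imwrite("pics/a_top.png",cv2.resize(ims[1],(800,600))[:,:,::-1])
E
```

```text
pics
{'time': 0.0, 'joints': array([-1.30946037,  0.42674221,  0.07382798,  1.60659581, -0.03407187,
        1.11080952, -0.0670818 ]), 'qd': array([ 0.00025462, -0.00034187,  0.00227087,  0.00133628, -0.0008099 ,
        0.00051106, -0.00093589]), 'joint_torque': array([ 7.18109786e-04, -9.35806561e+01,  3.66672233e+00, -4.54200804e+01,
       -4.89037496e-02,  2.01839948e-02,  1.36384560e-04]), 'eef_pos': array([269.42696946, 618.41880802, 204.77308079]), 'tcp_rot': array([ 4.00822923e-04,  8.36467787e-01,  5.48015713e-01, -5.09441063e-04]), 'wrist_force': array([0.30555001, 0.3273945 , 0.12917609]), 'moment': array([-0.00080542,  0.03575699, -0.01630544]), 'opening': 94.13486074233855}
[[405.79315366   0.         254.41543374]
 [  0.         405.79315366 193.03866936]
 [  0.           0.           1.        ]] [[ 7.02266136e-01 -7.11914400e-01  4.01653685e-04 -3.85824328e+02]
 [-4.14023421e-01 -4.08871181e-01 -8.13270536e-01  3.55743391e+02]
 [ 5.79143230e-01  5.70966063e-01 -5.81885619e-01  1.03951523e+03]
 [ 0.00000000e+00  0.00000000e+00  0.00000000e+00  1.00000000e+00]]
[[421.28528266   0.         260.51659092]
 [  0.         421.28528266 194.34040538]
 [  0.           0.           1.        ]] [[-2.57223826e-02 -9.99589108e-01  1.26480782e-02  4.27241887e+00]
 [-9.94482909e-01  2.42997762e-02 -1.02045407e-01  5.83392136e+02]
 [ 1.01696132e-01 -1.52031486e-02 -9.94699332e-01  1.38408064e+03]
 [ 0.00000000e+00  0.00000000e+00  0.00000000e+00  1.00000000e+00]]
```

View pics/a_scene.png

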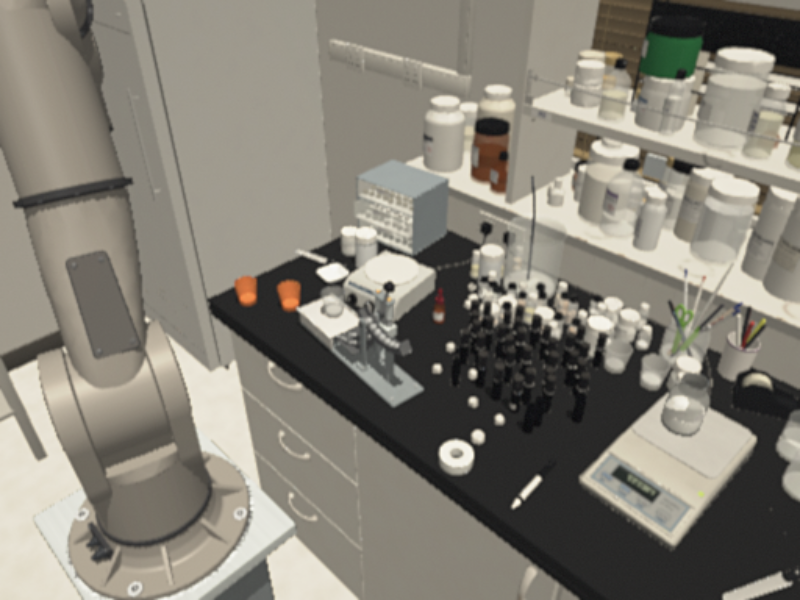

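View pics/a_top.png

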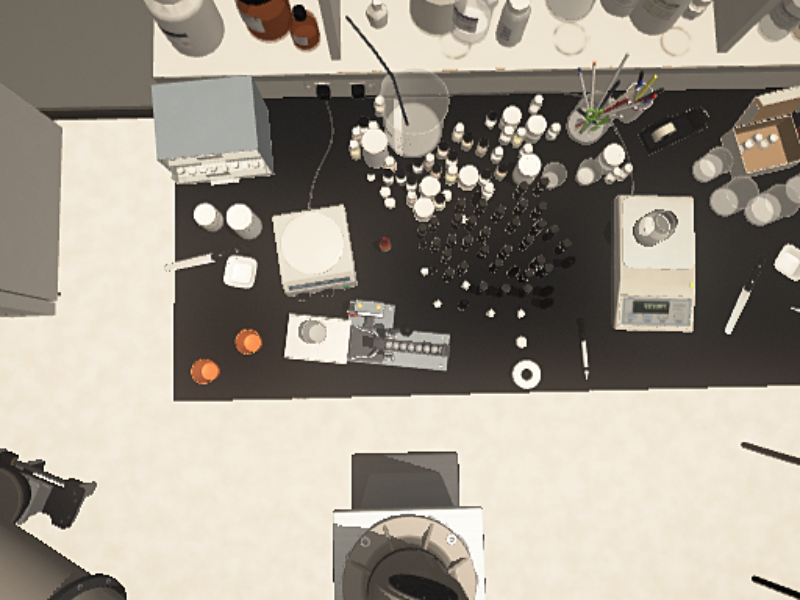

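Scene: the station is centred near (360,345). The clear glass on its white shelf is at (332,303). Two orange look-alikes are at (245,290) and (289,294). In the top view the clear glass is at (313,330) on the shelf, and the orange cups are at (248,341) and (205,371). The meant glass is the clear one on the shelf, because the orange ones are excluded by the task. Next I'll measure the shelf from depth and confirm the glass in a crop.

```bash
cat > h.py <<'E'
import numpy as np,cv2
from plant import readout,vision
from scipy.spatial.transform import Rotation as R
def load(n): return dict(np.load(n))
def cloud(c):
    d=c["depth"];v,u=np.mgrid[:d.shape[0],:d.shape[1]]
    K=c["mtx"];p=np.stack([(u-K[0,2])/K[0,0]*d,(v-K[1,2])/K[1,1]*d,d],-1)
    T=np.linalg.inv(c["camera_from_world"]);return p@T[:3,:3].T+T[:3,3]
def proj(c,P):
    P=np.atleast_2d(P);T=c["camera_from_world"];q=P@T[:3,:3].T+T[:3,3];K=c["mtx"]
    return q[:,:2]/q[:,2:]*[K[0,0],K[1,1]]+K[:2,2]
def ray(c,uv,z):
    T=np.linalg.inv(c["camera_from_world"]);K=c["mtx"]
    d=T[:3,:3]@np.array([(uv[0]-K[0,2])/K[0,0],(uv[1]-K[1,2])/K[1,1],1]);o=T[:3,3]
    return o+d*(z-o[2])/d[2]
E
python3 - <<'E'
from h import *
for n in("top","scene"):
    c=load(n+"0.npz");P=cloud(c);m=(abs(P[...,2]-49)<6)&(P[...,0]>380)&(P[...,0]<650)&(P[...,1]>0)&(P[...,1]<330)
    w=(c["pixels"].min(-1)>120)&m
    k,l,st,ce=cv2.connectedComponentsWithStats(w.astype(np.uint8));i=1+st[1:,4].argmax();m2=l==i
    pts=P[m2][:,:2].astype(np.float32);r=cv2.minAreaRect(pts);print(n,st[i],r,cv2.boxPoints(r),np.median(P[m2][:,2]))
    if n=="top":
        x0,x1,y0,y1=100,300,170,270
    else: x0,x1,y0,y1=140,290,165,265
    cr=c["pixels"][y0:y1,x0:x1,::-1];s=600/ (x1-x0);s=800/(x1-x0);im=cv2.resize(cr,None,fx=s,fy=s,interpolation=cv2.INTER_CUBIC)
    if n=="top": A=im
    else: B=im
import math
h=600
A=cv2.resize(A,(600,300));B=cv2.resize(B,(450,300))
B=cv2.copyMakeBorder(B,0,0,0,150,cv2.BORDER_CONSTANT)
cv2.imwrite("pics/b.png",np.vstack([A,B]))
E
```

```text
top [182 201  43  32 810] ((512.4926147460938, 181.6177978515625), (131.41061401367188, 92.67990112304688), 82.6521987915039) [[458.13    122.37857]
 [550.0488  110.52554]
 [566.8552  240.85703]
 [474.9364  252.71005]] 47.787603019271614
scene [190 192  40  25 475] ((513.4893188476562, 173.69874572753906), (147.38352966308594, 95.85350036621094), 84.28504180908203) [[458.4626   105.145775]
 [553.83966   95.60073 ]
 [568.51605  242.25171 ]
 [473.13898  251.79675 ]] 47.738883068923315
```

View pics/b.png

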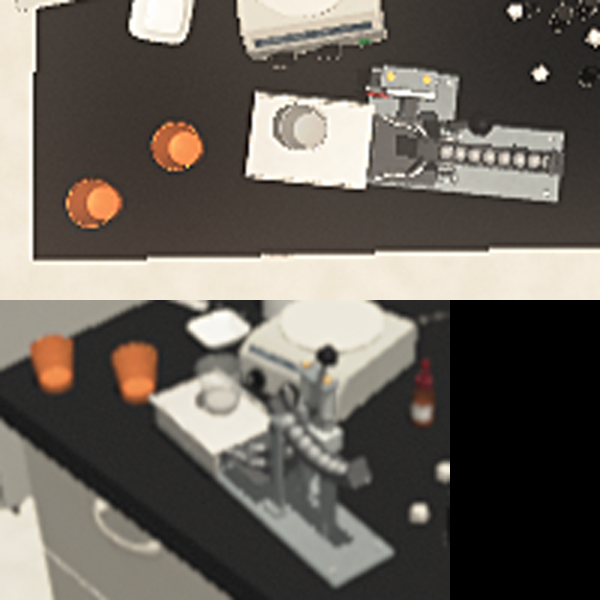

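```bash
cat >> h.py <<'E'
yaw=np.arctan2(-0.1279,0.9918); SX=np.array([np.cos(yaw),np.sin(yaw),0]);SY=np.array([-np.sin(yaw),np.cos(yaw),0]);SZ=np.array([0,0,1.])
S0=np.array([512.5,181.6,0])-105*SY
def st2w(p): return S0+p[0]*SX+p[1]*SY+p[2]*SZ
def w2st(P): d=np.asarray(P)-S0; return np.stack([d@SX,d@SY,d@SZ],-1)
def tilt(a): # tool x=station x, tool z down leaning tip toward -y by a deg
    a=np.radians(a);z=-np.sin(a)*SY-np.cos(a)*SZ;return R.from_matrix(np.stack([SX,np.cross(z,SX),z],1))
def pose():
    s=readout.read_state();q=s["tcp_rot"];return s,np.array(s["eef_pos"]),R.from_quat([q[1],q[2],q[3],q[0]])
def plan(p,r): # p station mm, r Rotation or None
    s,P,Q=pose();r=r or Q;d=Q.inv().apply(st2w(p)-P);t=(Q.inv()*r).as_rotvec()
    print("t",round(s["time"],2),"at st",w2st(P).round(1),"F",np.round(s["wrist_force"],1),"open",round(s["opening"],1))
    print("shift",(d/250).round(3),"turn",(t/np.pi).round(3),"rows",np.ceil(max(np.linalg.norm(d)/41.7,np.degrees(np.linalg.norm(t))/7.16)))
E
python3 - <<'E'
from h import *
c=load("top0.npz");P=cloud(c);q=w2st(P)
g=c["pixels"].astype(int)
m=(abs(q[...,0])<42)&(q[...,1]>42)&(q[...,1]<168)&(q[...,2]>35)
b=(g.min(-1)<215)&m
print(np.percentile(g.min(-1)[m],[10,30,50,70,90]))
k,l,st,ce=cv2.connectedComponentsWithStats(b.astype(np.uint8));i=1+st[1:,4].argmax();print(st[i],ce[i])
print("st of centroid z 80:",w2st(ray(c,ce[i],80)), q[l==i].mean(0), np.percentile(q[l==i],[2,98],axis=0))
x,y,w,h=st[i][:4]
# rim circle/ base via projection
for uv in ((x,ce[i][1]),(x+w,ce[i][1]),(ce[i][0],y),(ce[i][0],y+h)): print(w2st(ray(c,uv,104.5)).round(1),w2st(ray(c,uv,48.5)).round(1))
plan((0,190,170),tilt(25))
E
```

```text
[146. 225. 231. 233. 238.]
[191 204  18  17 235] [199.56595745 211.90638298]
st of centroid z 80: [ 12.77553998 112.98769432  80.        ] [ 13.36687671 114.72689359  67.14367176] [[ -9.86725304  87.9301302   42.72723325]
 [ 35.01260902 144.82411931 104.20888799]]
[  8.8 136.5 104.5] [ 11.3 145.3  48.5]
[ 14.7  80.  104.5] [17.4 86.5 48.5]
[ 36.5 112.6 104.5] [ 40.2 120.4  48.5]
[-16.9 106.3 104.5] [-15.4 113.8  48.5]
t 0.1 at st [-296.9  507.2  204.8] F [-0.2  0.3 -0. ] open 93.9
shift [-0.887  1.494  0.141] turn [-0.119 -0.089  0.403] rows 11.0
```

Call:
play_rows --steps '[[[-0.43, 0.7, 0.07], [-0.06, -0.045, 0.2]], [[-0.43, 0.7, 0.07], [-0.06, -0.045, 0.2]], [[-0.43, 0.7, 0.07], [-0.06, -0.045, 0.2]], [[-0.43, 0.7, 0.07], [-0.06, -0.045, 0.2]], [[-0.43, 0.7, 0.07], [-0.06, -0.045, 0.2]]]' --fingers 0.73

```text
time: 0.52
eef_pos: [387.8, 448.3, 187.9]
tcp_rot: [0.109, 0.954, 0.278, -0.007]
wrist_force: [-0.8, 0.7, -0.6]
opening: 64.2
```

```bash
python3 -c "
from h import *
plan((0,215,170),tilt(25))"
```

```text
t 0.52 at st [-157.8  353.6  187.9] F [-0.8  0.7 -0.6] open 64.2
shift [0.141 0.799 0.229] turn [-0.062 -0.048  0.215] rows 6.0
```

Call:
play_rows --steps '[[[0.141, 0.799, 0.229], [-0.062, -0.048, 0.215]], [[0.141, 0.799, 0.229], [-0.062, -0.048, 0.215]], [[0.141, 0.799, 0.229], [-0.062, -0.048, 0.215]], [[0.141, 0.799, 0.229], [-0.062, -0.048, 0.215]], [[0.141, 0.799, 0.229], [-0.062, -0.048, 0.215]]]'

```text
time: 0.93
eef_pos: [525.7, 294.1, 169.8]
tcp_rot: [0.203, 0.979, -0.017, -0.014]
wrist_force: [0.2, 0.3, -0.5]
opening: 31.2
```

```bash
python3 -c "
from h import *
plan((10,175,130),tilt(25))"
```

```text
t 0.93 at st [ -1.3 218.3 169.8] F [ 0.2  0.3 -0.5] open 31.2
shift [0.033 0.099 0.216] turn [-0.008 -0.006  0.028] rows 2.0
```

Call:
play_rows --steps '[[[0.033, 0.06, 0.33], [-0.008, -0.006, 0.028]], [[0.033, 0.06, 0.33], [-0.008, -0.006, 0.028]], [[0.033, 0.06, 0.33], [-0.008, -0.006, 0.028]], [[0.033, 0.06, 0.33], [-0.008, -0.006, 0.028]]]'

```text
time: 1.27
eef_pos: [529.4, 246.6, 98.4]
tcp_rot: [0.216, 0.974, -0.06, -0.016]
wrist_force: [0.3, -0.0, 0.2]
opening: 25.8
```

```bash
cat >> h.py <<'E'
def wcam(fn):
    s,P,Q=pose();c=vision.read_camera("wrist");c["P"]=P;c["Q"]=Q.as_quat();np.savez(fn,**c);return c
def wproj(c,W):
    Q=R.from_quat(c["Q"]);t=Q.inv().apply(np.atleast_2d(W)-c["P"]);T=np.linalg.inv(c["T_tool_cam"]);q=t@T[:3,:3].T+T[:3,3]
    K=c["mtx"];rr=np.hypot(q[:,0],q[:,1]);th=np.arctan2(rr,q[:,2]);return q[:,:2]/rr[:,None]*th[:,None]*K[0,0]+K[:2,2]
def wray(c,uv,z):
    K=c["mtx"];d=(np.array(uv,float)-K[:2,2])/K[0,0];th=np.hypot(*d);v=np.array([*(d/th*np.sin(th)),np.cos(th)])
    T=c["T_tool_cam"];Q=R.from_quat(c["Q"]);o=Q.apply(T[:3,3])+c["P"];v=Q.apply(T[:3,:3]@v);return o+v*(z-o[2])/v[2]
E
python3 -c "
from h import *
plan((10,150,66),tilt(25))
c=wcam('w1.npz');print(c['mtx'],c['T_tool_cam'].round(2))
im=c['pixels'][:,:,::-1].copy()
for p in ((44,171,48.5),(-44,171,48.5),(44,39,48.5),(-44,39,48.5),(0,0,48),(27,-78.9,211.6)):
    u=wproj(c,st2w(p))[0];print(p,u.round(0));cv2.circle(im,tuple(int(v) for v in u),3,(0,0,255),1)
t=np.linspace(0,6.28,30)
for r,z,col in((26.5,104.5,(0,255,0)),(21,48.5,(255,0,0))):
    for a in t:
        u=wproj(c,st2w((10+r*np.cos(a),108+r*np.sin(a),z)))[0];cv2.circle(im,tuple(int(v) for v in u),1,col,-1)
cv2.imwrite('pics/w1.png',cv2.resize(im,(800,600)))
"
```

```text
t 1.27 at st [  8.5 171.6  98.4] F [ 0.3 -0.   0.2] open 25.8
shift [0.006 0.024 0.154] turn [0.    0.001 0.002] rows 1.0
[[297.31863964   0.         249.550778  ]
 [  0.         297.31863964 193.59348826]
 [  0.           0.           1.        ]] [[   1.     -0.     -0.     -1.26]
 [   0.      0.96    0.27  -78.1 ]
 [  -0.     -0.27    0.96 -179.22]
 [   0.      0.      0.      1.  ]]
(44, 171, 48.5) [297. 188.]
(-44, 171, 48.5) [185. 187.]
(44, 39, 48.5) [283. 280.]
(-44, 39, 48.5) [203. 279.]
(0, 0, 48) [243. 297.]
(27, -78.9, 211.6) [265. 438.]
```

View pics/w1.png

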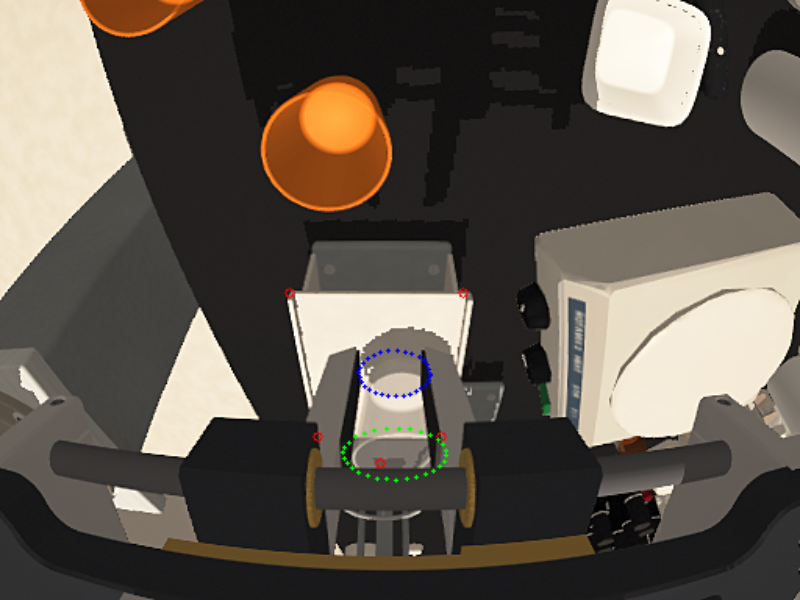

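The shelf corners agree to about 1.5 mm. The clear glass base disc is at about (402,392) and the near side of its rim arc reaches (400,518). The drawn circles sit too far to +y, because a shadow biased the mask, so I'll recompute.

```bash
python3 -c "
from h import *
c=load('w1.npz')
for uv,z in (((402,392),50),((400,518),104.5),((400,435),104.5),((352,470),104.5),((380,294),48.5)): print(uv,w2st(wray(c,np.array(uv)/1.5625,z)).round(1))
c=load('top0.npz');q=w2st(cloud(c));m=(abs(q[...,0])<45)&(q[...,1]>45)&(q[...,1]<165)&(q[...,2]>92)&(q[...,2]<112)
p=q[m];print(len(p),p.min(0),p.max(0),p.mean(0), cv2.minEnclosingCircle(p[:,:2].astype(np.float32)))
"
```

```text
(402, 392) [14.7 93.6 50. ]
(400, 518) [ 14.4  25.1 104.5]
(400, 435) [ 12.2 128.8 104.5]
(352, 470) [-13.1  92.8 104.5]
(380, 294) [  2.  170.1  48.5]
59 [-13.91045931  79.27522203  92.10777808] [ 37.68603697 131.48941257 111.29437718] [ 13.31130742 109.9776493  101.0652249 ] ((11.67078685760498, 105.27102661132812), 26.23615074157715)
```

Top depth puts the rim circle at station (11.7, 105.3) with radius 26.2 mm, and the rim's far arc in the wrist view gives y = 128.8, which agrees. The other wrist arcs belong to the rail and the glass bottom. I'm going with the glass at (12,104).

Call:
play_rows --steps '[[[0.014, 0.024, 0.154], [0, 0.001, 0.002]], [[0.014, 0.024, 0.154], [0, 0.001, 0.002]], [[0.014, 0.024, 0.154], [0, 0.001, 0.002]]]' --fingers 0.68

```text
time: 1.57
eef_pos: [530.7, 227.0, 67.8]
tcp_rot: [0.215, 0.975, -0.062, -0.012]
wrist_force: [-0.8, 0.4, 0.2]
opening: 29.6
```

```bash
python3 -c "
from h import *
plan((12,126,66),tilt(25));plan((6,76,66),tilt(25));plan((1,30,66),tilt(25))"
```

```text
t 1.57 at st [ 12.2 152.4  67.8] F [-0.8  0.4  0.2] open 29.6
shift [-0.001  0.093  0.051] turn [-0.001 -0.001  0.   ] rows 1.0
t 1.57 at st [ 12.2 152.4  67.8] F [-0.8  0.4  0.2] open 29.6
shift [-0.026  0.274  0.135] turn [-0.001 -0.001  0.   ] rows 2.0
t 1.57 at st [ 12.2 152.4  67.8] F [-0.8  0.4  0.2] open 29.6
shift [-0.046  0.441  0.212] turn [-0.001 -0.001  0.   ] rows 3.0
```

Call:
play_rows --steps '[[[0, 0.036, 0.017], [0, 0, 0]], [[0, 0.073, 0.034], [0, 0, 0]], [[0, 0.091, 0.042], [0, 0, 0]], [[0, 0.109, 0.051], [0, 0, 0]], [[0, 0.127, 0.059], [0, 0, 0]]]'

```text
time: 1.98
eef_pos: [526.8, 192.0, 68.0]
tcp_rot: [0.214, 0.975, -0.062, -0.012]
wrist_force: [0.7, 1.1, 1.1]
opening: 29.8
```

Call:
play_rows --steps '[[[-0.004, 0.022, 0.01], [0, 0, 0]], [[-0.008, 0.044, 0.02], [0, 0, 0]], [[-0.012, 0.065, 0.03], [0, 0, 0]], [[-0.016, 0.087, 0.041], [0, 0, 0]], [[-0.02, 0.109, 0.051], [0, 0, 0]]]'

```text
time: 2.4
eef_pos: [517.7, 162.3, 67.3]
tcp_rot: [0.215, 0.975, -0.062, -0.012]
wrist_force: [1.3, 1.3, 0.2]
opening: 30.1
```

```bash
python3 -c "
from h import *
plan((1,30,66),tilt(25))
c=vision.read_camera('top');np.savez('top1.npz',**c)
q=w2st(cloud(c));m=(abs(q[...,0])<45)&(q[...,1]>-15)&(q[...,1]<165)&(q[...,2]>92)&(q[...,2]<112)
p=q[m];print(len(p),p.min(0),p.max(0))
w=wcam('w2.npz');im=w['pixels'][:,:,::-1]
a=cv2.resize(c['pixels'][195:255,180:280,::-1],(500,300),interpolation=cv2.INTER_CUBIC)
b=cv2.resize(im[180:384,130:400],(397,300))
b=cv2.copyMakeBorder(b,0,0,0,103,cv2.BORDER_CONSTANT)
cv2.imwrite('pics/c.png',np.vstack([a,b]))
"
```

```text
t 2.4 at st [ 7.6 86.5 67.3] F [1.3 1.3 0.2] open 30.1
shift [-0.027  0.203  0.1  ] turn [-0.001 -0.001 -0.   ] rows 2.0
82 [-22.91118661  37.64680909  92.00291135] [ 31.20518035 104.56230402 111.7304882 ]
```

View pics/c.png

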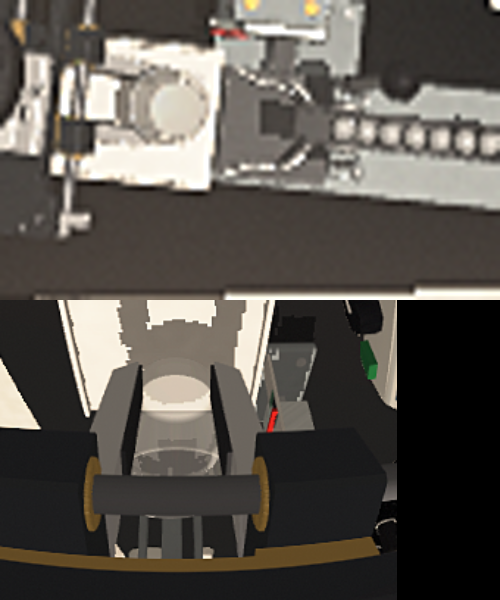

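Call:
play_rows --steps '[[[-0.006, 0.022, 0.01], [0, 0, 0]], [[-0.012, 0.044, 0.02], [0, 0, 0]], [[-0.018, 0.065, 0.03], [0, 0, 0]], [[-0.024, 0.087, 0.041], [0, 0, 0]], [[-0.024, 0.098, 0.046], [0, 0, 0]]]'

```text
time: 2.92
eef_pos: [507.9, 135.7, 67.2]
tcp_rot: [0.215, 0.975, -0.062, -0.012]
wrist_force: [0.7, 0.6, 1.1]
opening: 30.0
```

```bash
python3 -c "
from h import *
plan((1,30,66),tilt(25))
c=vision.read_camera('top');np.savez('top2.npz',**c)
q=w2st(cloud(c));m=(abs(q[...,0])<45)&(q[...,1]>-15)&(q[...,1]<50)&(q[...,2]>92)&(q[...,2]<112)
p=q[m];print(len(p),p.min(0),p.max(0))
im=c['pixels'][195:255,180:280,::-1]
a=cv2.resize(im,(800,480),interpolation=cv2.INTER_CUBIC)
def mk(p,col):
    u=proj(c,st2w(p))[0];cv2.circle(a,(int((u[0]-180+.5)*8),int((u[1]-195+.5)*8)),3,col,-1)
for x in(-36,36):
  for y in (-36,36): mk((x,y,48),(0,0,255))
for x in(-46,46): mk((x,39,48.5),(0,255,255))
mk((0,-18,137),(0,255,0));mk((27,-78.9,211.6),(255,0,255))
cv2.imwrite('pics/d.png',a)
"
```

```text
t 2.92 at st [ 1.3 58.9 67.2] F [0.7 0.6 1.1] open 30.0
shift [-0.001  0.103  0.053] turn [-0.001 -0.001 -0.   ] rows 1.0
34 [-28.40272504   8.62458117  92.98232485] [ 22.85322779  48.58636259 107.97463069]
```

View pics/d.png

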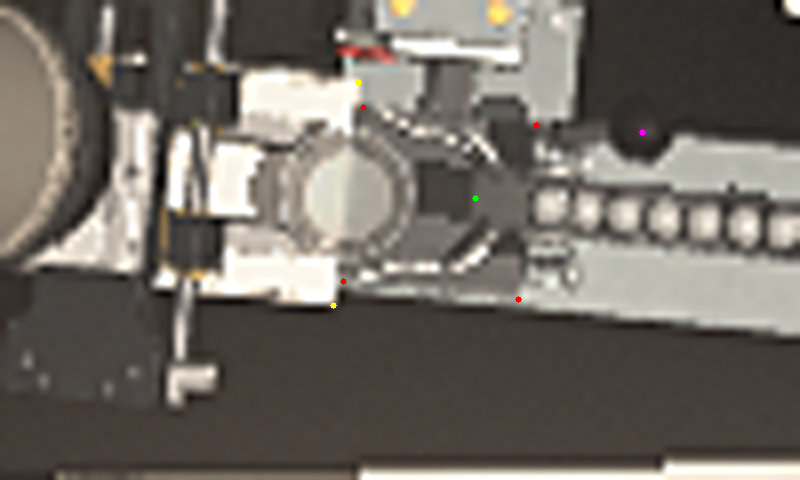

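Model points sit on the shelf and pan corners and on the knob (642,132). The glass (350,198) lines up with the rail's mouth. I'll push on.

Call:
play_rows --steps '[[[0, 0.018, 0.008], [0, 0, 0]], [[0, 0.036, 0.017], [0, 0, 0]], [[0, 0.054, 0.025], [0, 0, 0]], [[0, 0.072, 0.034], [0, 0, 0]], [[0, 0.091, 0.042], [0, 0, 0]]]'

```text
time: 3.38
eef_pos: [505.3, 111.3, 67.2]
tcp_rot: [0.215, 0.975, -0.062, -0.012]
wrist_force: [0.5, 0.8, -0.1]
opening: 29.9
```

Call:
play_rows --steps '[[[0, 0.009, 0.004], [0, 0, 0]], [[0, 0.016, 0.007], [0, 0, 0]], [[0, 0.022, 0.01], [0, 0, 0]], [[0, 0.027, 0.013], [0, 0, 0]], [[0, 0.027, 0.013], [0, 0, 0]]]'

```text
time: 3.8
eef_pos: [504.3, 104.3, 67.1]
tcp_rot: [0.215, 0.975, -0.062, -0.012]
wrist_force: [-0.9, 0.0, 0.2]
opening: 29.9
```

```bash
python3 -c "
from h import *
plan((1,22,66),tilt(25))
c=vision.read_camera('top');np.savez('top3.npz',**c)
q=w2st(cloud(c));m=(abs(q[...,0])<45)&(q[...,1]>-35)&(q[...,1]<22)&(q[...,2]>92)&(q[...,2]<112)
p=q[m];print(len(p),p.min(0),p.max(0))
w=wcam('w3.npz')
im=c['pixels'][195:255,180:280,::-1]
a=cv2.resize(im,(500,300),interpolation=cv2.INTER_CUBIC)
b=cv2.resize(w['pixels'][180:384,130:400,::-1],(397,300));b=cv2.copyMakeBorder(b,0,0,0,103,cv2.BORDER_CONSTANT)
cv2.imwrite('pics/e.png',np.vstack([a,b]))
"
```

```text
t 3.8 at st [ 1.8 27.3 67.1] F [-0.9  0.   0.2] open 29.9
shift [-0.003  0.018  0.013] turn [-0.001 -0.001 -0.   ] rows 1.0
29 [-26.05607898 -18.24459585  92.119256  ] [ 23.34223572  20.09477789 105.79902233]
```

View pics/e.png

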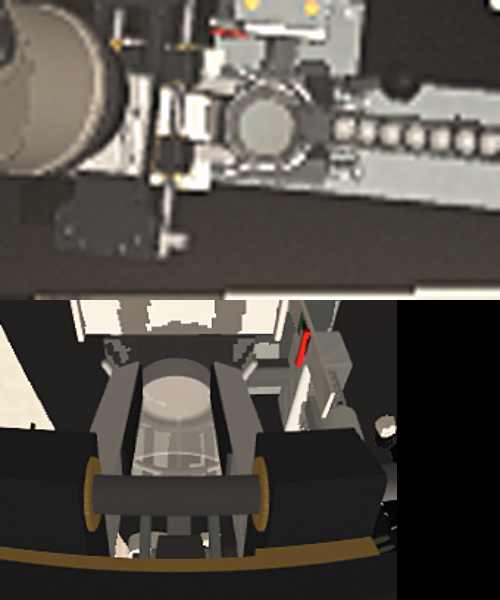

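The glass is inside the rail and about 5 to 8 mm short of the back. I'll close in slowly and watch the force.

Call:
play_rows --steps '[[[0, 0.004, 0.002], [0, 0, 0]], [[0, 0.007, 0.003], [0, 0, 0]], [[0, 0.011, 0.005], [0, 0, 0]], [[0, 0.014, 0.007], [0, 0, 0]], [[0, 0.014, 0.007], [0, 0, 0]]]'

```text
time: 4.32
eef_pos: [503.9, 100.4, 67.0]
tcp_rot: [0.215, 0.975, -0.062, -0.012]
wrist_force: [0.5, 1.7, -0.2]
opening: 29.9
```

Call:
play_rows --steps '[[[0, 0.004, 0.002], [0, 0, 0]], [[0, 0.007, 0.003], [0, 0, 0]], [[0, 0.007, 0.003], [0, 0, 0]]]'

```text
time: 4.57
eef_pos: [503.7, 98.6, 67.1]
tcp_rot: [0.215, 0.975, -0.062, -0.012]
wrist_force: [0.1, 0.1, -0.4]
opening: 30.3
```

Call:
play_rows --steps '[[[0, 0.004, 0.002], [0, 0, 0]], [[0, 0.007, 0.003], [0, 0, 0]], [[0, 0.007, 0.003], [0, 0, 0]]]'

```text
time: 4.82
eef_pos: [503.8, 97.6, 67.0]
tcp_rot: [0.214, 0.975, -0.062, -0.011]
wrist_force: [1.6, 6.0, -2.5]
opening: 30.0
```

```bash
cat >> h.py <<'E'
def rim(c):
    q=w2st(cloud(c));m=(abs(q[...,0])<45)&(q[...,1]>-45)&(q[...,1]<16)&(q[...,2]>75)&(q[...,2]<108);p=q[m];print("rim",len(p),p.min(0).round(1),p.max(0).round(1))
    uv=proj(c,st2w((0,0,104)))[0];print(uv)
E
python3 -c "
from h import *
plan((1,18,66),tilt(25))
c=vision.read_camera('top');np.savez('top4.npz',**c);rim(c);rim(load('top3.npz'))
w=wcam('w4.npz');wo=load('w3.npz')
"
```

```text
t 4.82 at st [ 2.1 20.6 67. ] F [ 1.6  6.  -2.5] open 30.0
shift [-0.004  0.008  0.008] turn [-0.001 -0.002  0.   ] rows 1.0
rim 66 [-27.9 -24.4  75.1] [ 28.5  15.8 106.1]
[233.69790358 219.15260021]
rim 59 [-26.6 -26.8  75.2] [ 28.1  15.4 105.8]
[233.69790358 219.15260021]
```

Contact with the back of the rail shows as 6 N at TCP y = 20.6, so I'll back off in +y.

Call:
play_rows --steps '[[[0, -0.03, -0.014], [0, 0, 0]], [[0, -0.08, -0.037], [0, 0, 0]], [[0, -0.15, -0.07], [0, 0, 0]], [[0, -0.22, -0.1], [0, 0, 0]], [[0, -0.22, -0.18], [0, 0, 0]]]'

```text
time: 5.33
eef_pos: [510.8, 168.4, 82.6]
tcp_rot: [0.216, 0.975, -0.06, -0.013]
wrist_force: [-0.3, 0.2, 0.8]
opening: 30.0
```

Call:
play_rows --steps '[[[0, 0, -0.16], [0, 0, 0]], [[0, 0, -0.32], [0, 0, 0]], [[0, 0, -0.48], [0, 0, 0]], [[0, 0, -0.5], [0, 0, 0]]]' --fingers 1

```text
time: 5.67
eef_pos: [520.2, 222.3, 203.5]
tcp_rot: [0.212, 0.975, -0.061, -0.009]
wrist_force: [0.1, 0.1, -0.3]
opening: 6.4
```

```bash
python3 -c "
from h import *
plan((27,-60,300),tilt(0))
c=vision.read_camera('top');np.savez('top5.npz',**c);rim(c)
w=wcam('w5.npz')
a=cv2.resize(c['pixels'][195:255,180:280,::-1],(500,300),interpolation=cv2.INTER_CUBIC)
b=cv2.resize(w['pixels'][:,:,::-1],(400,300));b=cv2.copyMakeBorder(b,0,0,0,100,cv2.BORDER_CONSTANT)
def mk(p,col):
    u=proj(c,st2w(p))[0];cv2.circle(a,(int((u[0]-180+.5)*5),int((u[1]-195+.5)*5)),1,col,-1)
for t in np.linspace(0,6.28,24): mk((26.5*np.cos(t),26.5*np.sin(t),104),(0,255,0))
cv2.imwrite('pics/f.png',np.vstack([a,b]))
"
```

```text
t 5.67 at st [  2.4 146.4 203.5] F [ 0.1  0.1 -0.3] open 6.4
shift [ 0.098  0.911 -0.008] turn [ 0.136 -0.003  0.001] rows 6.0
rim 62 [-26.5 -26.9  75.8] [ 28.1  15.8 104.9]
[233.69790358 219.15260021]
```

View pics/f.png

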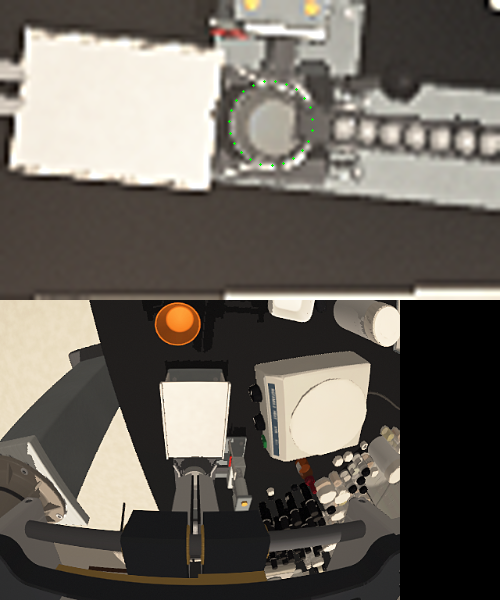

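The glass sits on the pan on the predicted circle (green) and was let go; the pointer is at the upper band. Next is the lever.

Call:
play_rows --steps '[[[0.02, 0.1, -0.15], [0.03, 0, 0]], [[0.05, 0.27, -0.15], [0.07, 0, 0]], [[0.09, 0.43, -0.1], [0.136, -0.003, 0.001]], [[0.098, 0.6, -0.05], [0.136, -0.003, 0.001]], [[0.098, 0.75, -0.01], [0.136, -0.003, 0.001]]]'

```text
time: 6.18
eef_pos: [520.5, 45.4, 278.7]
tcp_rot: [-0.0, 0.998, -0.069, -0.002]
wrist_force: [0.3, -1.7, 0.2]
opening: 0.1
```

```bash
python3 -c "
from h import *
plan((27,-115,260),tilt(0))"
```

```text
t 6.18 at st [ 25.3 -29.1 278.7] F [ 0.3 -1.7  0.2] open 0.1
shift [0.01  0.344 0.075] turn [-0.     0.001 -0.003] rows 3.0
```

Call:
play_rows --steps '[[[0.01, 0.17, 0.0], [0, 0, 0]], [[0.01, 0.335, 0.03], [0, 0, 0]], [[0.01, 0.335, 0.18], [0, 0, 0]], [[0.01, 0.335, 0.32], [0, 0, 0]], [[0.01, 0.335, 0.32], [0, 0, 0]]]'

```text
time: 6.6
eef_pos: [508.5, -33.5, 193.4]
tcp_rot: [0.004, 0.998, -0.067, -0.007]
wrist_force: [-1.0, 0.5, -1.5]
opening: 0.6
```

```bash
cat >> h.py <<'E'
def look(k,save=False):
    plan((27,-79,197),tilt(0))
    c=vision.read_camera("top");np.savez(f"top_{k}.npz",**c);w=wcam(f"wr_{k}.npz")
    # red pointer in wrist (station x~55,y~35)
    for n,im in(("w",w["pixels"]),("t",c["pixels"])):
        g=im.astype(int);m=(g[...,0]>130)&(g[...,1]<80)&(g[...,2]<80)
        if n=="t": B=(195,201,218,238)
        u=wproj(w,st2w((55,40,90)))[0] if n=="w" else proj(c,st2w((55,40,90)))[0]
        v,x=np.nonzero(m);s=np.hypot(x-u[0],v-u[1])<40;print(n,"exp",u.round(0),"red n",s.sum(),"cent",x[s].mean().round(2) if s.any() else 0,v[s].mean().round(2) if s.any() else 0)
    if save:
        a=cv2.resize(c["pixels"][195:255,180:280,::-1],(500,300),interpolation=cv2.INTER_CUBIC)
        b=cv2.resize(w["pixels"][:,:,::-1],(400,300));b=cv2.copyMakeBorder(b,0,0,0,100,cv2.BORDER_CONSTANT)
        b=cv2.resize(w["pixels"][:,:,::-1],(800,600))
        b[:180,:300]=cv2.resize(a,(300,180));cv2.imwrite(f"pics/{k}.png",b)
E
python3 -c "
from h import *
look('g',True)"
```

```text
t 6.6 at st [  23.5 -108.8  193.4] F [-1.   0.5 -1.5] open 0.6
shift [ 0.013 -0.119 -0.016] turn [ 0.003  0.004 -0.002] rows 1.0
w exp [283.  40.] red n 4 cent 284.0 43.75
t exp [223. 201.] red n 0 cent 0 0
```

View pics/g.png

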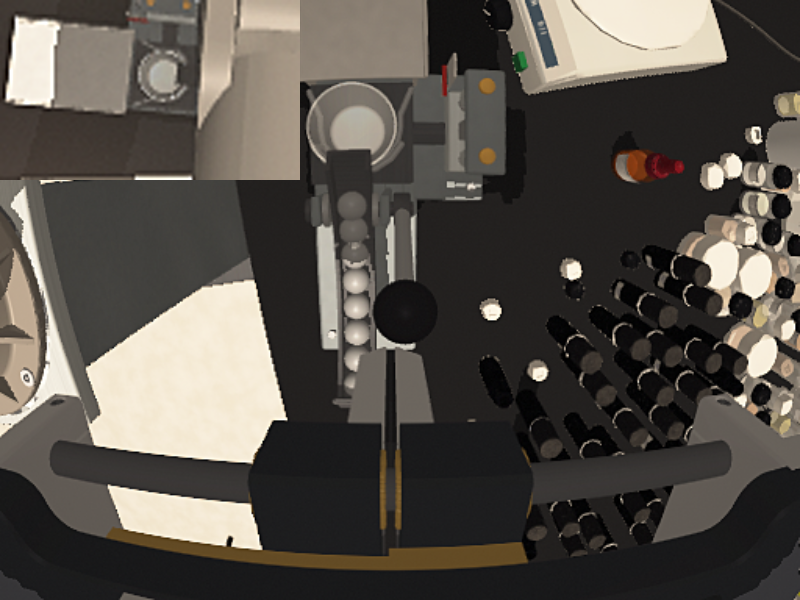

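Knob at (405,311), finger tip (391,350) just on its -y side, slightly low in x. All eight balls sit in the tray, the glass is at (352,125) and the pointer at (445,80). I'll track the pan height with wrist depth (plate and rim).

Call:
play_rows --steps '[[[0.014, 0, 0], [0, 0, 0]], [[0.014, -0.03, 0], [0, 0, 0]], [[0.014, -0.06, 0], [0, 0, 0]], [[0.014, -0.08, 0], [0, 0, 0]], [[0.014, -0.08, 0], [0, 0, 0]]]'

```text
time: 7.12
eef_pos: [519.3, -11.9, 199.8]
tcp_rot: [0.003, 0.998, -0.065, -0.002]
wrist_force: [-0.2, -1.3, 0.4]
opening: 0.0
```

```bash
cat >> h.py <<'E'
def wcloud(w):
    d=w["depth"];v,u=np.mgrid[:d.shape[0],:d.shape[1]];K=w["mtx"];x=(u-K[0,2])/K[0,0];y=(v-K[1,2])/K[1,1];th=np.maximum(np.hypot(x,y),1e-6)
    k=np.tan(th)/th*d;p=np.stack([x*k,y*k,d],-1);T=w["T_tool_cam"];p=p@T[:3,:3].T+T[:3,3]
    q=w2st(R.from_quat(w["Q"]).apply(p.reshape(-1,3))+w["P"]).reshape(d.shape+(3,));q[d<=0]=-999;return q
def chk(k,save=False):
    s,P,Q=pose();print("t",round(s["time"],2),"st",w2st(P).round(1),"F",np.round(s["wrist_force"],1))
    w=wcam(f"wr_{k}.npz");q=wcloud(w);X,Y,Z=q[...,0],q[...,1],q[...,2]
    m=(abs(X)<33)&(abs(Y)<33)&(Z>20)&(Z<60)&(np.hypot(X,Y)>30);g=(np.hypot(X,Y)<32)&(Z>75)&(Z<112)
    print("plate",m.sum(),np.percentile(Z[m],[10,50,90]).round(1),"rim",g.sum(),np.percentile(Z[g],[50,90,98]).round(1) if g.any() else 0)
    i=(np.hypot(X,Y)<16)&(Z>30)&(Z<85);print("inside z",np.percentile(Z[i],[5,30,50,70,95]).round(1) if i.any() else 0)
    kn=(abs(X-27)<16)&(Z>185)&(Z<230)&(w["pixels"].max(-1)<60);print("knob",np.median(q[kn],0).round(1),kn.sum())
    if save: cv2.imwrite(f"pics/{k}.png",cv2.resize(w["pixels"][:300,150:350,::-1],(400,600),interpolation=cv2.INTER_CUBIC))
E
python3 -c "
from h import *
chk('h')"
```

```text
t 7.12 st [ 31.5 -86.  199.8] F [-0.2 -1.3  0.4]
plate 746 [47.3 48.3 57.6] rim 1104 [ 94.5 104.4 105.2]
inside z [56.  56.8 57.2 57.6 58.5]
knob [ 29.6 -62.1 224. ] 1371
```

Call:
play_rows --steps '[[[-0.01, -0.01, 0], [0, 0, 0]], [[-0.014, -0.02, 0], [0, 0, 0]], [[-0.014, -0.03, 0], [0, 0, 0]], [[-0.014, -0.036, 0], [0, 0, 0]], [[-0.014, -0.036, 0], [0, 0, 0]]]'

```text
time: 7.58
eef_pos: [516.2, -3.7, 198.9]
tcp_rot: [0.003, 0.998, -0.066, -0.003]
wrist_force: [-0.7, -1.6, 1.6]
opening: 0.3
```

```bash
python3 -c "
from h import *
chk('i')"
```

```text
t 7.58 st [ 27.3 -78.3 198.9] F [-0.7 -1.6  1.6]
plate 773 [47.2 48.4 57.3] rim 1123 [ 94.9 104.4 105.2]
inside z [55.8 56.8 57.2 57.6 58.5]
knob [ 28.8 -54.  225.2] 1395
```

Call:
play_rows --steps '[[[0, -0.007, 0], [0, 0, 0]], [[0, -0.014, 0], [0, 0, 0]], [[0, -0.014, 0], [0, 0, 0]], [[0, -0.014, 0], [0, 0, 0]], [[0, -0.014, 0], [0, 0, 0]]]'

```text
time: 8.05
eef_pos: [516.7, -0.6, 198.9]
tcp_rot: [0.003, 0.998, -0.066, -0.003]
wrist_force: [0.2, -1.0, 1.1]
opening: 0.5
```

Call:
play_rows --steps '[[[0, -0.007, 0], [0, 0, 0]], [[0, -0.007, 0], [0, 0, 0]], [[0, -0.007, 0], [0, 0, 0]], [[0, -0.007, 0], [0, 0, 0]], [[0, -0.007, 0], [0, 0, 0]]]'

```text
time: 8.47
eef_pos: [517.0, 1.1, 198.9]
tcp_rot: [0.003, 0.998, -0.066, -0.003]
wrist_force: [0.2, -2.0, 1.1]
opening: 0.5
```

```bash
python3 -c "
from h import *
chk('j')"
```

```text
t 8.47 st [ 27.5 -73.5 198.9] F [ 0.2 -2.   1.1]
plate 747 [47.3 48.4 57.7] rim 1117 [ 94.7 104.3 105. ]
inside z [56.  56.8 57.2 57.6 58.4]
knob [ 28.9 -49.2 225.5] 1396
```

Tilt is about 0.29. I'm continuing in 1.75 mm steps with pauses.

Call:
play_rows --steps '[[[0, -0.007, 0], [0, 0, 0]], [[0, -0.007, 0], [0, 0, 0]], [[0, -0.007, 0], [0, 0, 0]], [[0, -0.007, 0], [0, 0, 0]], [[0, -0.007, 0], [0, 0, 0]]]'

```text
time: 8.93
eef_pos: [517.2, 2.8, 198.9]
tcp_rot: [0.003, 0.998, -0.066, -0.003]
wrist_force: [0.3, -2.3, 1.0]
opening: 0.3
```

Call:
play_rows --steps '[[[0, -0.007, 0], [0, 0, 0]], [[0, -0.007, 0], [0, 0, 0]], [[0, -0.007, 0], [0, 0, 0]], [[0, -0.007, 0], [0, 0, 0]], [[0, -0.007, 0], [0, 0, 0]]]'

```text
time: 9.35
eef_pos: [517.4, 4.6, 198.9]
tcp_rot: [0.003, 0.998, -0.066, -0.003]
wrist_force: [-0.4, -1.4, 1.8]
opening: 0.4
```

```bash
python3 -c "
from h import *
chk('k')"
```

```text
t 9.35 st [ 27.5 -69.9 198.9] F [-0.4 -1.4  1.8]
plate 752 [47.2 48.3 58. ] rim 1099 [ 95.5 104.4 105.2]
inside z [55.9 56.8 57.2 57.6 58.5]
knob [ 28.9 -45.7 225.6] 1401
```

Call:
play_rows --steps '[[[0, -0.007, 0], [0, 0, 0]], [[0, -0.007, 0], [0, 0, 0]], [[0, -0.007, 0], [0, 0, 0]], [[0, -0.007, 0], [0, 0, 0]], [[0, -0.007, 0], [0, 0, 0]]]'

```text
time: 9.82
eef_pos: [517.7, 6.3, 198.9]
tcp_rot: [0.003, 0.998, -0.066, -0.003]
wrist_force: [0.3, -2.0, 1.2]
opening: -0.1
```

Call:
play_rows --steps '[[[0, -0.007, 0], [0, 0, 0]], [[0, -0.007, 0], [0, 0, 0]], [[0, -0.007, 0], [0, 0, 0]], [[0, -0.007, 0], [0, 0, 0]], [[0, -0.007, 0], [0, 0, 0]]]'

```text
time: 10.23
eef_pos: [517.9, 8.0, 198.9]
tcp_rot: [0.003, 0.998, -0.066, -0.003]
wrist_force: [-0.3, -1.5, 1.7]
opening: 0.3
```

```bash
python3 -c "
from h import *
chk('l')"
```

```text
t 10.23 st [ 27.5 -66.5 198.9] F [-0.3 -1.5  1.7]
plate 772 [47.3 48.3 57.8] rim 1082 [ 94.8 104.4 105.3]
inside z [56.  56.8 57.2 57.6 58.5]
knob [ 28.9 -42.4 225.6] 1388
```

Call:
play_rows --steps '[[[0, -0.007, 0], [0, 0, 0]], [[0, -0.007, 0], [0, 0, 0]], [[0, -0.007, 0], [0, 0, 0]], [[0, -0.007, 0], [0, 0, 0]], [[0, -0.007, 0], [0, 0, 0]]]'

```text
time: 10.7
eef_pos: [518.1, 9.8, 198.8]
tcp_rot: [0.003, 0.998, -0.066, -0.003]
wrist_force: [-0.6, -1.3, 1.9]
opening: 0.7
```

Call:
play_rows --steps '[[[0, -0.007, 0], [0, 0, 0]], [[0, -0.007, 0], [0, 0, 0]], [[0, -0.007, 0], [0, 0, 0]], [[0, -0.007, 0], [0, 0, 0]], [[0, -0.007, 0], [0, 0, 0]]]'

```text
time: 11.12
eef_pos: [518.3, 11.5, 198.8]
tcp_rot: [0.003, 0.998, -0.066, -0.003]
wrist_force: [0.9, -0.9, 1.7]
opening: -0.1
```

```bash
python3 -c "
from h import *
chk('m')"
```

```text
t 11.12 st [ 27.5 -62.9 198.8] F [ 0.9 -0.9  1.7]
plate 770 [47.3 48.3 57.7] rim 1081 [ 94.7 104.3 105.2]
inside z [55.9 56.7 57.1 57.6 58.3]
knob [ 28.9 -38.8 225.4] 1391
```

Call:
play_rows --steps '[[[0, -0.007, 0], [0, 0, 0]], [[0, -0.007, 0], [0, 0, 0]], [[0, -0.007, 0], [0, 0, 0]], [[0, -0.007, 0], [0, 0, 0]], [[0, -0.007, 0], [0, 0, 0]]]'

```text
time: 11.58
eef_pos: [518.6, 13.3, 198.8]
tcp_rot: [0.003, 0.998, -0.066, -0.003]
wrist_force: [-0.6, -1.3, 1.0]
opening: 0.2
```

Call:
play_rows --steps '[[[0, -0.007, 0], [0, 0, 0]], [[0, -0.007, 0], [0, 0, 0]], [[0, -0.007, 0], [0, 0, 0]], [[0, -0.007, 0], [0, 0, 0]], [[0, -0.007, 0], [0, 0, 0]]]'

```text
time: 12.0
eef_pos: [518.8, 14.9, 198.8]
tcp_rot: [0.003, 0.998, -0.066, -0.003]
wrist_force: [-0.6, -1.2, 0.5]
opening: 0.6
```

```bash
python3 -c "
from h import *
chk('n',True)"
```

```text
t 12.0 st [ 27.6 -59.5 198.8] F [-0.6 -1.2  0.5]
plate 756 [47.4 48.3 57.8] rim 1076 [ 94.4 104.5 105.2]
inside z [55.9 56.7 57.2 57.6 58.3]
knob [ 29.  -35.3 225.1] 1389
```

View pics/n.png

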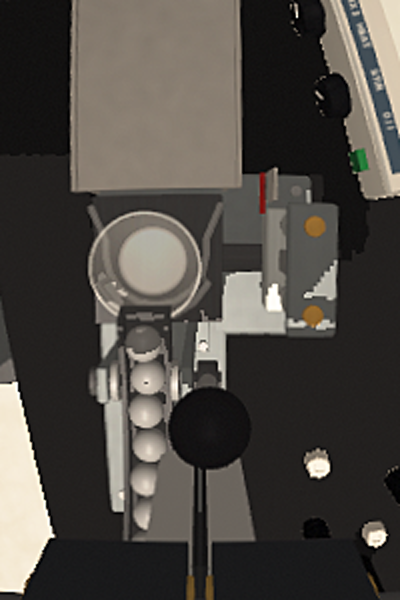

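No ball has left yet: the glass is empty, the first ball is at (146,342) and the spout edge at about (145,310). Continuing.

Call:
play_rows --steps '[[[0, -0.007, 0], [0, 0, 0]], [[0, -0.007, 0], [0, 0, 0]], [[0, -0.007, 0], [0, 0, 0]], [[0, -0.007, 0], [0, 0, 0]], [[0, -0.007, 0], [0, 0, 0]]]'

```text
time: 12.47
eef_pos: [519.0, 16.7, 198.8]
tcp_rot: [0.003, 0.998, -0.066, -0.003]
wrist_force: [-0.1, -0.7, 1.1]
opening: 0.6
```

Call:
play_rows --steps '[[[0, -0.007, 0], [0, 0, 0]], [[0, -0.007, 0], [0, 0, 0]], [[0, -0.007, 0], [0, 0, 0]], [[0, -0.007, 0], [0, 0, 0]], [[0, -0.007, 0], [0, 0, 0]]]'

```text
time: 12.88
eef_pos: [519.2, 18.5, 198.8]
tcp_rot: [0.003, 0.998, -0.066, -0.003]
wrist_force: [-0.5, -0.9, 1.1]
opening: 0.9
```

```bash
python3 -c "
from h import *
chk('o')"
```

```text
t 12.88 st [ 27.5 -55.9 198.8] F [-0.5 -0.9  1.1]
plate 792 [47.3 48.3 57.6] rim 1065 [ 93.8 104.4 105.3]
inside z [55.8 56.8 57.2 57.6 58.5]
knob [ 28.9 -31.8 224.5] 1378
```

Call:
play_rows --steps '[[[0, -0.007, 0], [0, 0, 0]], [[0, -0.007, 0], [0, 0, 0]], [[0, -0.007, 0], [0, 0, 0]], [[0, -0.007, 0], [0, 0, 0]], [[0, -0.007, 0], [0, 0, 0]]]'

```text
time: 13.35
eef_pos: [519.5, 20.2, 198.8]
tcp_rot: [0.003, 0.998, -0.066, -0.003]
wrist_force: [-0.2, -0.8, 0.3]
opening: 0.9
```

```bash
python3 -c "
from h import *
chk('p')"
```

```text
t 13.35 st [ 27.6 -54.2 198.8] F [-0.2 -0.8  0.3]
plate 763 [47.3 48.3 57.9] rim 1067 [ 93.8 104.2 105.1]
inside z [55.9 56.7 57.2 57.6 58.4]
knob [ 29.  -30.  224.4] 1381
```

```bash
cat >> h.py <<'E'
from scipy.optimize import least_squares
def tiltest(w):
    q=wcloud(w);m=(abs(q[...,0]-28)<13)&(q[...,2]>205)&(q[...,2]<235)&(w["pixels"].max(-1)<50);p=q[m]
    r=least_squares(lambda c:np.linalg.norm(p-c,axis=1)-12,p.mean(0)-[0,0,6],loss="soft_l1").x
    b=(abs(q[...,0])<9)&(q[...,1]<-20)&(q[...,2]>110)&(q[...,2]<230)&(q[...,1]>-165);b=q[b];f=np.polyfit(b[:,1],b[:,2],1)
    print("knob c",r.round(1),"tilt",round(.35+np.arctan2(r[1]+48,r[2]-127),3),"tray slope",np.arctan(-f[0]).round(3))
E
python3 -c "
from h import *
for k in 'gkp': tiltest(load(f'wr_{k}.npz'))
w=load('wr_p.npz');q=wcloud(w);u=wproj(w,st2w((0,-30,130)))[0];print(u)
m=(abs(q[...,0])<3)&(q[...,1]<-5)&(q[...,1]>-140)&(q[...,2]>100);p=q[m];p=p[p[:,1].argsort()[::-1]];print(p[::6,1:].round(0).tolist())
"
```

```text
knob c [ 29.3 -79.6 211.7] tilt -0.007 tray slope -0.075
knob c [ 29.3 -49.  217.2] tilt 0.339 tray slope 0.092
knob c [ 29.2 -33.2 215.8] tilt 0.515 tray slope 0.127
[219.01885041 176.03362197]
[[-16.0, 119.0], [-16.0, 117.0], [-17.0, 119.0], [-18.0, 120.0], [-19.0, 120.0], [-20.0, 120.0], [-20.0, 126.0], [-21.0, 119.0], [-21.0, 128.0], [-21.0, 130.0], [-22.0, 118.0], [-22.0, 312.0], [-22.0, 129.0], [-23.0, 132.0], [-23.0, 312.0], [-24.0, 131.0], [-24.0, 132.0], [-25.0, 133.0], [-25.0, 133.0], [-25.0, 311.0], [-25.0, 310.0], [-25.0, 310.0], [-25.0, 312.0], [-25.0, 309.0], [-26.0, 313.0], [-26.0, 313.0], [-26.0, 313.0], [-26.0, 314.0], [-26.0, 310.0], [-26.0, 133.0], [-26.0, 133.0], [-26.0, 311.0], [-26.0, 133.0], [-26.0, 312.0], [-26.0, 313.0], [-26.0, 311.0], [-26.0, 312.0], [-26.0, 312.0], [-26.0, 312.0], [-26.0, 312.0], [-26.0, 312.0], [-26.0, 313.0], [-26.0, 311.0], [-27.0, 313.0], [-27.0, 134.0], [-27.0, 133.0], [-27.0, 312.0], [-27.0, 311.0], [-27.0, 314.0], [-27.0, 313.0], [-27.0, 312.0], [-27.0, 314.0], [-27.0, 311.0], [-27.0, 318.0], [-27.0, 313.0], [-27.0, 313.0], [-28.0, 
[... 3481 characters left out ...]
-74.0, 134.0], [-74.0, 132.0], [-75.0, 134.0], [-76.0, 134.0], [-78.0, 133.0], [-79.0, 130.0], [-80.0, 132.0], [-83.0, 130.0], [-83.0, 131.0], [-84.0, 130.0], [-84.0, 134.0], [-84.0, 133.0], [-85.0, 136.0], [-86.0, 135.0], [-86.0, 120.0], [-87.0, 137.0], [-88.0, 137.0], [-89.0, 137.0], [-89.0, 138.0], [-90.0, 138.0], [-91.0, 138.0], [-93.0, 137.0], [-94.0, 137.0], [-95.0, 136.0], [-97.0, 135.0], [-97.0, 138.0], [-98.0, 141.0], [-98.0, 138.0], [-99.0, 141.0], [-100.0, 141.0], [-100.0, 128.0], [-101.0, 143.0], [-101.0, 144.0], [-102.0, 145.0], [-102.0, 142.0], [-103.0, 146.0], [-104.0, 146.0], [-105.0, 144.0], [-106.0, 146.0], [-108.0, 145.0], [-109.0, 146.0], [-110.0, 148.0], [-114.0, 134.0]]
```

Call:
play_rows --steps '[[[0, -0.007, 0], [0, 0, 0]], [[0, -0.007, 0], [0, 0, 0]], [[0, -0.007, 0], [0, 0, 0]], [[0, -0.007, 0], [0, 0, 0]], [[0, -0.007, 0], [0, 0, 0]]]'

```text
time: 13.82
eef_pos: [519.7, 21.9, 198.8]
tcp_rot: [0.003, 0.998, -0.066, -0.003]
wrist_force: [-0.1, -0.5, -0.7]
opening: 0.7
```

```bash
python3 -c "
from h import *
chk('q',True);tiltest(load('wr_q.npz'))"
```

```text
t 13.82 st [ 27.6 -52.5 198.8] F [-0.1 -0.5 -0.7]
plate 755 [47.2 48.3 58.2] rim 1105 [ 94.2 104.4 105.2]
inside z [56.  56.8 57.2 57.6 58.5]
knob [ 29.  -28.3 224. ] 1373
knob c [ 29.2 -31.5 215.5] tilt 0.534 tray slope 0.126
```

View pics/q.png

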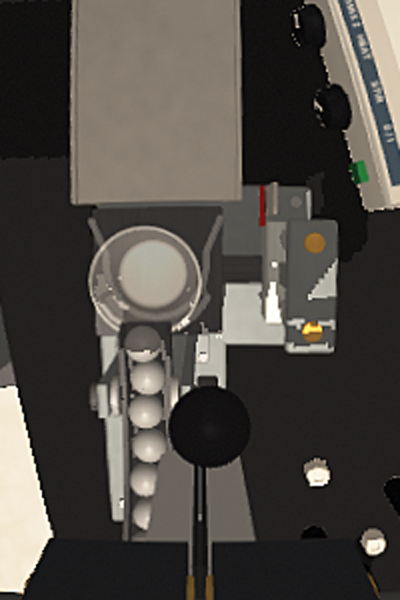

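The first ball (142,340) is now at the lip, about (142,325), and the glass is still empty. Continuing.

Call:
play_rows --steps '[[[0, -0.007, 0], [0, 0, 0]], [[0, -0.007, 0], [0, 0, 0]], [[0, -0.007, 0], [0, 0, 0]], [[0, -0.007, 0], [0, 0, 0]], [[0, -0.007, 0], [0, 0, 0]]]'

```text
time: 14.28
eef_pos: [519.9, 23.7, 198.7]
tcp_rot: [0.003, 0.998, -0.066, -0.003]
wrist_force: [0.3, -1.7, -0.4]
opening: 0.3
```

```bash
cat >> h.py <<'E'
def front(w):
    q=wcloud(w);m=(abs(q[...,0])<4)&(q[...,1]<-5)&(q[...,1]>-60)&(q[...,2]>105)&(q[...,2]<170);p=q[m];print("tray z profile",[(y,p[abs(p[:,1]-y)<1.5,2].max().round(0)) for y in range(-50,-10,4) if (abs(p[:,1]-y)<1.5).any()])
E
python3 -c "
from h import *
chk('r');w=load('wr_r.npz');tiltest(w);front(load('wr_p.npz'));front(w)"
```

```text
t 14.28 st [ 27.6 -50.7 198.7] F [ 0.3 -1.7 -0.4]
plate 757 [47.4 48.3 58.1] rim 1108 [ 93.9 104.3 105.2]
inside z [55.9 56.7 57.1 57.5 58.4]
knob [ 29.  -26.6 223.8] 1371
knob c [ 29.2 -29.7 215.2] tilt 0.554 tray slope 0.143
tray z profile [(-50, np.float64(130.0)), (-46, np.float64(132.0)), (-42, np.float64(132.0)), (-38, np.float64(130.0)), (-34, np.float64(134.0)), (-30, np.float64(135.0)), (-26, np.float64(134.0)), (-22, np.float64(133.0)), (-18, np.float64(121.0))]
tray z profile [(-50, np.float64(132.0)), (-46, np.float64(129.0)), (-42, np.float64(130.0)), (-38, np.float64(132.0)), (-34, np.float64(132.0)), (-30, np.float64(130.0)), (-26, np.float64(135.0)), (-22, np.float64(135.0)), (-18, np.float64(135.0)), (-14, np.float64(131.0))]
```

Call:
play_rows --steps '[[[0, 0, 0], [0, 0, 0]], [[0, 0, 0], [0, 0, 0]], [[0, 0, 0], [0, 0, 0]], [[0, 0, 0], [0, 0, 0]], [[0, 0, 0], [0, 0, 0]]]'

```text
time: 14.75
eef_pos: [519.9, 23.6, 198.7]
tcp_rot: [0.003, 0.998, -0.066, -0.003]
wrist_force: [0.0, -1.6, -1.0]
opening: 0.5
```

```bash
python3 -c "
from h import *
chk('s');w=load('wr_s.npz');front(w)"
```

```text
t 14.75 st [ 27.6 -50.7 198.7] F [ 0.  -1.6 -1. ]
plate 754 [47.3 48.4 58.1] rim 1102 [ 94.2 104.4 105.3]
inside z [55.9 56.8 57.2 57.6 58.4]
knob [ 29.  -26.6 223.6] 1373
tray z profile [(-50, np.float64(131.0)), (-46, np.float64(129.0)), (-42, np.float64(131.0)), (-38, np.float64(132.0)), (-34, np.float64(132.0)), (-30, np.float64(131.0)), (-26, np.float64(135.0)), (-22, np.float64(135.0)), (-18, np.float64(134.0)), (-14, np.float64(131.0))]
```

Call:
play_rows --steps '[[[0, -0.006, 0], [0, 0, 0]], [[0, -0.006, 0], [0, 0, 0]], [[0, -0.006, 0], [0, 0, 0]], [[0, -0.006, 0], [0, 0, 0]], [[0, -0.006, 0], [0, 0, 0]]]'

```text
time: 15.22
eef_pos: [520.2, 25.1, 198.8]
tcp_rot: [0.003, 0.998, -0.066, -0.003]
wrist_force: [0.3, -1.5, -1.7]
opening: 0.9
```

```bash
python3 -c "
from h import *
chk('t');w=load('wr_t.npz');front(w)"
```

```text
t 15.22 st [ 27.6 -49.2 198.8] F [ 0.3 -1.5 -1.7]
plate 748 [47.3 48.3 58.1] rim 1101 [ 94.5 104.4 105.2]
inside z [55.7 56.7 57.2 57.6 58.5]
knob [ 29.  -25.1 223.3] 1367
tray z profile [(-50, np.float64(131.0)), (-46, np.float64(130.0)), (-42, np.float64(131.0)), (-38, np.float64(132.0)), (-34, np.float64(131.0)), (-30, np.float64(130.0)), (-26, np.float64(134.0)), (-22, np.float64(135.0)), (-18, np.float64(134.0)), (-14, np.float64(132.0))]
```

Call:
play_rows --steps '[[[0, -0.006, 0], [0, 0, 0]], [[0, -0.006, 0], [0, 0, 0]], [[0, -0.006, 0], [0, 0, 0]], [[0, -0.006, 0], [0, 0, 0]], [[0, -0.006, 0], [0, 0, 0]]]'

```text
time: 15.68
eef_pos: [520.4, 26.6, 198.8]
tcp_rot: [0.003, 0.998, -0.066, -0.003]
wrist_force: [-0.9, -1.2, -1.1]
opening: 0.6
```

```bash
python3 -c "
from h import *
chk('u');w=load('wr_u.npz');front(w)"
```

```text
t 15.68 st [ 27.6 -47.7 198.8] F [-0.9 -1.2 -1.1]
plate 748 [47.2 48.3 58.2] rim 1056 [ 94.9 104.4 105.2]
inside z [55.8 56.8 57.2 57.6 58.4]
knob [ 28.6 -23.6 222.9] 1356
tray z profile [(-50, np.float64(132.0)), (-46, np.float64(132.0)), (-42, np.float64(128.0)), (-38, np.float64(132.0)), (-34, np.float64(133.0)), (-30, np.float64(131.0)), (-26, np.float64(130.0)), (-22, np.float64(135.0)), (-18, np.float64(135.0)), (-14, np.float64(135.0))]
```

Call:
play_rows --steps '[[[0, -0.005, 0], [0, 0, 0]], [[0, -0.005, 0], [0, 0, 0]], [[0, -0.005, 0], [0, 0, 0]], [[0, -0.005, 0], [0, 0, 0]], [[0, -0.005, 0], [0, 0, 0]]]'

```text
time: 16.15
eef_pos: [520.6, 27.9, 198.8]
tcp_rot: [0.003, 0.998, -0.066, -0.003]
wrist_force: [-0.4, -1.0, -0.5]
opening: 0.2
```

```bash
python3 -c "
from h import *
chk('v',True);w=load('wr_v.npz');front(w)"
```

```text
t 16.15 st [ 27.7 -46.4 198.8] F [-0.4 -1.  -0.5]
plate 747 [45.2 46.1 56.1] rim 975 [ 94.2 102.3 103.1]
inside z [54.1 55.4 56.4 67.8 70.5]
knob [ 29.1 -22.3 222.7] 1351
tray z profile [(-50, np.float64(131.0)), (-46, np.float64(132.0)), (-42, np.float64(131.0)), (-38, np.float64(130.0)), (-34, np.float64(131.0)), (-30, np.float64(132.0)), (-26, np.float64(132.0)), (-22, np.float64(129.0)), (-18, np.float64(133.0)), (-14, np.float64(134.0))]
```

A ball is in the glass and the pan is showing a momentary dip. I'll hold.

Call:
play_rows --steps '[[[0, 0, 0], [0, 0, 0]], [[0, 0, 0], [0, 0, 0]], [[0, 0, 0], [0, 0, 0]], [[0, 0, 0], [0, 0, 0]], [[0, 0, 0], [0, 0, 0]]]'

```text
time: 16.62
eef_pos: [520.5, 27.8, 198.8]
tcp_rot: [0.003, 0.998, -0.066, -0.003]
wrist_force: [0.9, 0.5, -1.4]
opening: 0.6
```

```bash
python3 -c "
from h import *
chk('x');w=load('wr_x.npz');front(w)"
```

```text
t 16.62 st [ 27.6 -46.5 198.8] F [ 0.9  0.5 -1.4]
plate 723 [33.4 34.4 44.6] rim 679 [87.1 90.7 91.6]
inside z [43.2 55.5 57.5 59.1 68.4]
knob [ 29.  -22.3 222.6] 1351
tray z profile [(-50, np.float64(129.0)), (-46, np.float64(131.0)), (-42, np.float64(132.0)), (-38, np.float64(130.0)), (-34, np.float64(130.0)), (-30, np.float64(132.0)), (-26, np.float64(133.0)), (-22, np.float64(133.0)), (-18, np.float64(128.0))]
```

The plate has dropped 14 mm, so I'm letting the tray go back now.

Call:
play_rows --steps '[[[0, 0.1, 0], [0, 0, 0]], [[0, 0.2, 0], [0, 0, 0]], [[0, 0.27, 0], [0, 0, 0]], [[0, 0.29, 0], [0, 0, 0]], [[0, 0.29, 0], [0, 0, 0]]]'

```text
time: 17.08
eef_pos: [510.9, -45.1, 199.4]
tcp_rot: [0.003, 0.998, -0.067, -0.002]
wrist_force: [-0.1, 0.2, 0.1]
opening: 0.3
```

Call:
play_rows --steps '[[[0, 0, 0], [0, 0, 0]], [[0, 0, 0], [0, 0, 0]], [[0, 0, 0], [0, 0, 0]], [[0, 0, 0], [0, 0, 0]], [[0, 0, 0], [0, 0, 0]]]'

```text
time: 17.5
eef_pos: [511.1, -43.5, 199.1]
tcp_rot: [0.003, 0.998, -0.065, -0.003]
wrist_force: [0.4, 0.4, -0.1]
opening: 0.4
```

Call:
play_rows --steps '[[[0, 0, 0], [0, 0, 0]], [[0, 0, 0], [0, 0, 0]], [[0, 0, 0], [0, 0, 0]], [[0, 0, 0], [0, 0, 0]], [[0, 0, 0], [0, 0, 0]]]'

```text
time: 17.92
eef_pos: [511.0, -44.0, 199.2]
tcp_rot: [0.003, 0.998, -0.066, -0.003]
wrist_force: [0.9, -0.1, 0.6]
opening: 0.4
```

```bash
python3 -c "
from h import *
chk('y',True);w=load('wr_y.npz');tiltest(w)"
```

```text
t 17.92 st [  27.4 -119.   199.2] F [ 0.9 -0.1  0.6]
plate 581 [33.2 34.3 43.6] rim 655 [87.6 90.7 91.4]
inside z [43.  56.3 57.8 59.3 67.2]
knob [ 28.3 -77.7 220.3] 1469
knob c [ 29.3 -79.6 211.7] tilt -0.007 tray slope -0.059
```

View pics/y.png

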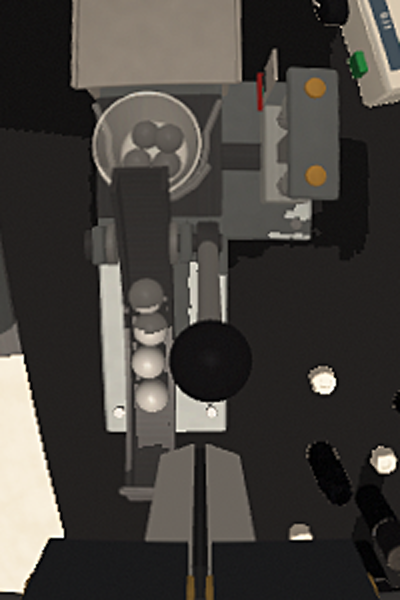

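The picture shows four balls in the glass at (155,150), four left in the tray (150,295 to 395), the tray at rest and the pan down. Even with the heaviest glass that is at most about 1.75 N. I'll lift clear, do a last depth check and hand in.

Call:
play_rows --steps '[[[0, 0.02, -0.1], [0, 0, 0]], [[0, 0.02, -0.2], [0, 0, 0]], [[0, 0.02, -0.25], [0, 0, 0]], [[0, 0.02, -0.25], [0, 0, 0]], [[0, 0.02, -0.25], [0, 0, 0]]]'

```text
time: 18.38
eef_pos: [510.9, -48.5, 262.0]
tcp_rot: [0.003, 0.998, -0.066, -0.002]
wrist_force: [-0.3, 0.6, -0.5]
opening: 0.2
```

Call:
play_rows --steps '[[[0, 0, 0], [0, 0, 0]], [[0, 0, 0], [0, 0, 0]], [[0, 0, 0], [0, 0, 0]], [[0, 0, 0], [0, 0, 0]], [[0, 0, 0], [0, 0, 0]]]'

```text
time: 18.8
eef_pos: [510.5, -48.7, 261.4]
tcp_rot: [0.003, 0.998, -0.066, -0.003]
wrist_force: [0.3, -0.2, 0.9]
opening: 0.4
```

```bash
python3 -c "
from h import *
from plant import manip
chk('z');w=load('wr_z.npz');tiltest(w)
q=wcloud(w);m=(np.hypot(q[...,0],q[...,1])<33)&(q[...,2]>86)&(q[...,2]<95);print('rim circle',cv2.minEnclosingCircle(q[m][:,:2].astype(np.float32)))
print(manip.sign_off())"
```

```text
t 18.8 st [  27.5 -123.6  261.4] F [ 0.3 -0.2  0.9]
plate 506 [33.3 34.5 43.9] rim 445 [87.  90.7 91.5]
inside z [43.2 56.2 57.7 59.2 67.3]
knob [ 29.6 -77.6 220.3] 725
knob c [ 29.4 -79.1 211.6] tilt -0.003 tray slope -0.034
rim circle ((0.6916929483413696, -0.3222343325614929), 26.50365447998047)
the job is handed in; nothing more can be done
None
```

The glass is on the pan against its rail, four balls are in it, the pan is down on its stop, and I handed the job in at about 19 s of the allowed 72 s. Sign-off gives no verdict, so what follows is from my own last checks.

- **Glass:** I slid it back with two leaned fingers until 6 N of contact showed it was against the rail, then let go. At the end its rim circle was centred within 1 mm of the pan centre.
- **Pan:** the plate had sunk about 14 mm and was still down 2 s later.
- **Balls:** the last picture shows four in the glass and four in the tray, with none spilled. I did not measure the weight. At about 17 g a ball, and with the heaviest glass, it is at most about 1.75 N, under the 1.92 N limit.
- **Tray and arm:** the tray was back at rest (tilt about 0), and the arm was lifted clear of everything.

Two things disagreed with the description:
- **Release tilt:** the first ball left at about 0.59 rad by my estimate, not 0.30 to 0.45.
- **Ball release:** the four balls came out close together, within less than a second, not one at a time.

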